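# Push a bridge blank home in its jig and snap the toggle clamp shut

## Robot

A 7-joint arm with a two-finger parallel gripper is mounted at the origin on the work surface. World frame = base frame: x ahead of the robot, y to its left, z up, the work surface at z = 0. Lengths are in m, angles in degrees, forces in N, time in s.
With the tool pointing down it reaches from about 0.425 to 0.825 m from the base axis. Payload 3.6 kg.
Tool frame: the origin (TCP) lies midway between the tips of the shut fingers; the grasp point (between the pads) lies 19 mm behind it; z points along the fingers, y is the line along which they close (so a half turn about z gives the same grasp; the last joint's range is limited). The gripper opens to 85 mm and grips with 20 to 120 N. Pads are 22 mm wide; open, the fingers measure 114 mm over their backs; the gripper's body (76 mm by 85 mm) begins 54 mm behind the grasp point. The pads swing forward as they close: fully open they stand 13 mm farther back than shut.
Start: joints at [73.253, 35.231, -0.722, 81.555, 0.464, 63.22, -2.315], TCP at [0.171, -0.627, 0.231] pointing down, gripper open.
Joint ranges: [-178.69, 178.69], [-17.37, 117.87], [-77.05, 75.6], [15.02, 138.74], [-78.02, 258.01], [0.78, 113.62], [-162.83, 162.83]. Speed limits (degrees/s): [159.86, 159.86, 180, 180, 180, 180, 180].

## Interface

Orientations are given as [roll, pitch, yaw] about the fixed x, y, z axes, in that order (R = Rz(yaw) Ry(pitch) Rx(roll)).
In Python, from plant import env gives the robot as it stands.
- The arm moves only by the shell command python3 -m crank 'ROWS'. ROWS is JSON, one flat list of numbers, 7 for each row, row after row: the shift along the tool's x, y, z in m, then the turn, a rotation vector about the tool's x, y, z in rad, then the opening, from 0 (shut) to 1 (fully open). A call has exactly 8 rows; each row is the pose to reach, as a shift and turn from the pose commanded when the call began, along the tool's axes at that moment; what a row does not reach only later rows make up. A row lasts 1/10 s, in which the tool goes at most 50 mm and 8.59 degrees, less where a joint would pass 70% of its speed; a pose out of reach is approached as far as the arm can. A call with a gripper value outside its range is refused whole. The fingers move at their own pace and stop on an object; the grip force is fixed at half the most. Time passes only in rows, so rows that repeat a pose let the fingers close, or fill a call up. It gives the time, the measured TCP pose, the force, the opening and the grip force at its end, in the units of the state.
- env.read_state(): the state, without advancing time (a new reading comes with each control period).
- env.get_image(name): name is "scene" or "top" or "wrist"; returns a dict with "pixels" (400x640x3 uint8, blue, green, red), "fx", "fy", "cx", "cy" (pixels), "rvec" (rotation vector, rad) and "tvec" (3), from world to camera coordinates, as OpenCV has them. Camera axes: x right, y down, z forward; pixel columns grow to the right and rows downward; lengths in m; the calibration is good to about 2 mm. A picture is of the moment at which its call begins. There is no depth.
- env.job_done(): hands the job in; it is judged then, once.
Trained networks look in a picture, given as the dict that the camera call returned (one of the last four; its "shot" number tells which), for a name from the list of things; names that differ only in an ending like _2 or _b are one class to them, and where a whole thing is asked for, a point or a joint stands for the part that bears it (a point fixed in the world has none). Each returns a list of dicts, best first, with "confidence" (0 to 1); they miss things now and then, are a little off and sometimes report something else, mostly with a low value. They report only what shows in the picture. A call takes as long as a camera call. They do not tell look-alikes from the thing itself.
- env.spot_in(label, picture): "centre" ([x, y, z] in m, in world coordinates, good to about 4 mm: the middle of the surface that is visible of it).
- env.trace(label, picture): "region" (400x640 bool, what is visible of it).
The state is a dict: "t": time; "joint_pos": joint angles; "joint_velocities": joint speeds; "joint_efforts": joint torques, N m; "tool_pos": TCP position; "tool_rot": TCP orientation; "contact_force": force on the tool from outside, world axes, zero at the start; "moment": the same for the moment, N m; "grip_width": finger opening in m; "finger_force": force on a finger pad.
Only numpy, scipy, OpenCV 4.12 (cv2) and the standard library are available. Lean on these libraries where they do the work, as an engineer would, in place of code of your own. Each camera call takes 0.05 s, during which the arm holds its last target. There are 200 camera calls.

## Task

With a fingertip, push the wooden bridge blank that lies in the jig's channel along the channel until it is fully home against the stop block, without lifting it. Then push the toggle clamp's handle over past its centre, so that it snaps shut and its rubber foot holds the blank there. Leave everything else on the bench where it is, and finish with the hand clear.

Things in the scene. Friction and masses are not known exactly. Their poses are not given: they have to be found in the camera images.
- jig: plywood routing jig fixed to the bench. Origin on the bench under its base plate, z up. The base is 18 mm thick, x -90 to +100, y -150 to +100 mm. A channel 40 mm wide runs along the jig's y, centred on x = +50 mm, between two fences 8 mm high (y -90 to +75 mm); its -y end is open, a stop block closes its +y end. A toggle clamp is bolted on the -x side of the channel
- stop_face (a point): foot of the dark wooden stop block's face, on the channel's centre line: jig x +50, y +75, z +18 mm. The block is 22 mm high and 64 mm wide
- blank: loose dark wooden bridge blank 36 x 180 x 14 mm (x, y, z), 60 to 110 g, in the channel, 2 mm clear of each fence, its top at jig z +32 mm. Origin: centre of underside. It begins 35 to 65 mm short of the stop and slides to the jig's +y; home, its origin is at jig y -15 mm. Its -y end always sticks out of the fences (jig y -105 mm when home), where it can be pushed
- clamp_pivot (a point): the pivot of the clamp's handle, jig x -40, y +25, z +60 mm, in a steel bracket (jig x -68 to -2 mm, up to z +64 mm)
- clamp_handle (a joint): angle of the clamp's handle about its pivot, axis along the jig's y. 0 = open: leaning 0.6 rad back from upright, to the jig's -x. 1.0 = shut: leaning 0.4 rad forward, to +x. Sprung over centre: below about 0.5 rad it falls back open, beyond that it snaps shut by itself and stays. Pushing its end to +x takes 5 to 8 N at first, then less and less up to the centre
- handle_end (a point): centre of the rounded end (radius 11 mm) of the clamp's black rubber handle, 85 mm from its pivot; open, it is at jig x -88, y +25, z +130 mm; it rises as it is pushed, to z +145 mm when upright (rubber grips: follow its arc upward rather than rub along it). The handle below it is a 22 mm thick grip for 50 mm
- clamp_arm: the clamp's steel arm, linked to the handle. Origin at its pivot, jig x -20, y +25, z +50 mm. With the handle open it stands nearly upright (to z 0.14 m); as the handle is pushed to +x it swings down to +x and ends level over the channel
- clamp_pad: round black rubber foot, 18 mm across, 12 mm high, sprung, on the end of the clamp's arm; origin at its underside centre. Closed, it presses with about 2 N on top of the blank at jig x +50, y +25 mm, if the blank is home
- spare_blank: a second, identical loose wooden blank, 36 x 180 x 14 mm, lying on the bench beyond the jig (not in its channel); leave it. Origin: centre of underside
- cork_block: cork sanding block 50 x 32 x 26 mm, loose, lying on the jig's base beside the clamp, on its left. Origin: centre of underside
- tape_roll: roll of masking tape lying flat, 100 mm across, 24 mm high, on the bench to the right of the jig. Origin: centre of underside
- glue_bottle: white glue bottle, 52 mm across, 120 mm high, standing left of the jig. Origin: centre of underside
- screwdriver: screwdriver lying on the bench beyond the jig on the right. Origin: underneath, near its middle
- screw_jar: small jar, 60 mm across, 60 mm high, standing left of the jig. Origin: centre of underside
- sanding_stick: light wooden sanding stick, 30 x 140 x 20 mm, lying beyond the jig on the left. Origin: centre of underside
There are look-alikes about, which are no part of the job. What is shaped like the blank but purple or red is not meant.

How it is judged (in metres and radians):
On the way, in this order (a step that is already met when the one before it is completed fails the run):
1. the blank is home against the stop (within 3 mm) while the clamp is still open (y of blank in the frame of jig above -0.018 m and z of blank in the frame of jig below 0.021 m and value of joint clamp_handle below 0.25 rad), for 0.2 s.
2. the clamp has snapped shut with its foot pressing on the blank (value of joint clamp_handle above 0.93 rad and contact force between clamp_pad and blank above 0.7 N and y of blank in the frame of jig above -0.018 m and z of blank in the frame of jig below 0.021 m), for 0.2 s.
At the end, for the whole second after the job is handed in: The blank lies flat and at rest in the channel within 3 mm of the stop block; the clamp's handle is shut (above 0.93 rad of 1.0) and its foot presses on the blank with more than 0.7 N (all of step 2 and linear speed of blank below 0.01 m/s and angle between blank's own z axis and vertical below 0.05 rad); the robot touches nothing.
It fails at once if the blank is lifted off the jig's base (more than 8 mm) or tipped up (z of blank in the frame of jig above 0.026 m or angle between blank's own z axis and vertical above 0.15 rad).
It fails at once if one of the other loose things is moved more than 30 mm (distance of any of spare_blank, cork_block, tape_roll, glue_bottle, screwdriver, screw_jar, sanding_stick from where it was at the start of the episode above 0.03 m).
It also fails if it takes over 48 s, if anything falls off the work surface, if the arm or the gripper's body presses on something with over 40 N, if the wrist force passes 120 N, or if a joint passes its speed limit or range.

## Working session

There is one attempt and no reset: what is moved stays moved. The work goes in short steps, Python scripts to look and compute and a shell command to move; the robot and the scene stay as the last step left them, time stands still between calls to the robot, and variables do not carry over. Pictures are saved under pics/ and viewed, at most 10 in all, crops included, and the job is handed in when it is done.

```bash
mkdir -p pics; ls; python3 - <<'E'
from plant import env
import cv2,numpy as np
s=env.read_state();print({k:np.round(v,3).tolist() for k,v in s.items()})
for n in ("top","scene"):
    p=env.get_image(n);cv2.imwrite(f"pics/{n}0.png",p["pixels"])
    R=cv2.Rodrigues(np.array(p["rvec"]))[0];print(n,p["fx"],p["cx"],p["cy"],(-R.T@np.array(p["tvec"])).round(3),R.round(2).tolist())
    for l in ("jig","blank","spare_blank","clamp_handle","handle_end","stop_face","clamp_pad","clamp_pivot","cork_block","glue_bottle","screw_jar","tape_roll"):
        try: print(l,[(np.round(d["centre"],3).tolist(),round(d["confidence"],2)) for d in env.spot_in(l,p)][:3])
        except Exception as e: print(l,e)
E
```

```text
pics
{'t': 0.0, 'joint_pos': [73.251, 35.293, -0.721, 81.641, 0.464, 63.219, -2.313], 'joint_velocities': [0.0, 0.05, 0.087, -0.001, 0.047, 0.064, 0.096], 'joint_efforts': [0.0, -46.921, 0.259, -17.103, 0.01, 0.01, -0.0], 'tool_pos': [0.171, -0.626, 0.23], 'tool_rot': [-179.85, 0.003, 15.234], 'contact_force': [-0.466, 0.459, 0.017], 'moment': [0.026, -0.012, -0.042], 'finger_force': 0.0, 'grip_width': 0.085}
top 394.30360026128596 317.7764064548796 203.36163589179674 [ 0.271 -0.048  1.174] [[0.08, -1.0, -0.0], [-0.97, -0.08, -0.22], [0.21, 0.02, -0.98]]
jig [([0.538, -0.093, 0.022], 0.8)]
blank [([0.478, 0.313, 0.013], 0.91), ([0.289, -0.208, 0.016], 0.73), ([0.342, 0.143, 0.015], 0.67)]
spare_blank [([0.701, -0.114, 0.014], 0.67), ([0.54, -0.096, 0.021], 0.55)]
clamp_handle [([0.492, -0.029, 0.127], 0.56)]
handle_end [([0.488, -0.033, 0.13], 0.53), ([0.539, -0.098, 0.02], 0.22), ([0.7, -0.305, 0.024], 0.17)]
stop_face [([0.538, -0.097, 0.017], 0.62)]
clamp_pad [([0.536, -0.094, 0.017], 0.22)]
clamp_pivot [([0.537, -0.092, 0.019], 0.73), ([0.471, -0.302, 0.022], 0.18)]
cork_block [(
[... 179 characters left out ...]
5046 315.8098403896692 205.89110773192257 [0.912 0.497 1.15 ] [[-0.8, 0.59, -0.01], [0.5, 0.67, -0.55], [-0.32, -0.45, -0.83]]
jig [([0.554, -0.063, 0.023], 0.88), ([0.708, -0.105, 0.015], 0.37)]
blank [([0.35, 0.144, 0.015], 0.86), ([0.592, -0.15, 0.034], 0.79), ([0.237, -0.424, 0.014], 0.74)]
spare_blank [([0.709, -0.103, 0.015], 0.73)]
clamp_handle [([0.499, -0.034, 0.113], 0.62)]
handle_end [([0.5, -0.03, 0.114], 0.61)]
stop_face [([0.551, -0.068, 0.016], 0.69)]
clamp_pad []
clamp_pivot [([0.555, -0.068, 0.018], 0.61)]
cork_block [([0.532, 0.018, 0.045], 0.69)]
glue_bottle [([0.686, 0.096, 0.081], 0.58)]
screw_jar [([0.578, 0.158, 0.059], 0.89)]
tape_roll [([0.474, -0.308, 0.024], 0.86)]
```

View pics/top0.png

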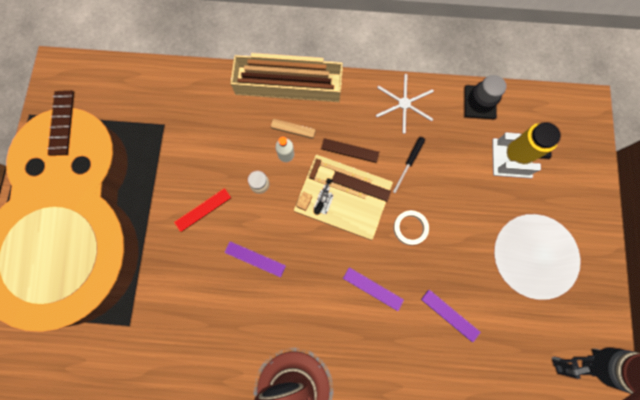

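View pics/scene0.png

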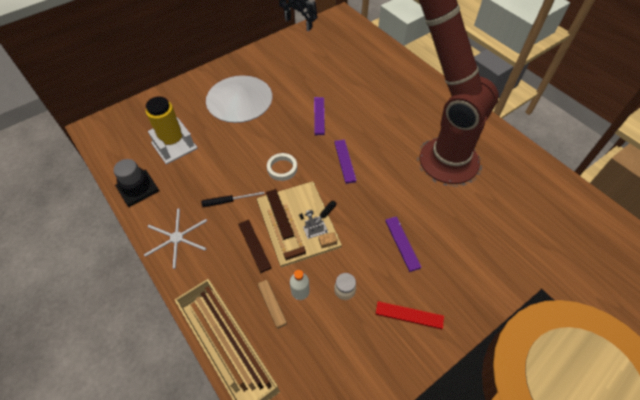

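The top view shows the jig at about (345,197), with the dark blank in its channel at (362,187). The spare blank is at (350,150), the handle end at (318,210), the cork at (304,200) and the tape at (412,227). In the scene view the jig is at (300,222) and the handle end at (330,208).

```bash
cat > h.py <<'E'
from plant import env
import cv2,numpy as np
from scipy.optimize import minimize
def proj(p,P): return cv2.projectPoints(np.array(P,float).reshape(-1,3),np.array(p["rvec"]),np.array(p["tvec"]),np.array([[p["fx"],0,p["cx"]],[0,p["fy"],p["cy"]],[0,0,1]]),None)[0].reshape(-1,2)
def W(q,P):
    x,y,a=q;P=np.array(P,float).reshape(-1,3);c,s=np.cos(a),np.sin(a)
    return P@np.array([[c,s,0],[-s,c,0],[0,0,1]])+[x,y,0]
def box(x0,x1,y0,y1,z0,z1): return [[x,y,z] for x in(x0,x1) for y in(y0,y1) for z in(z0,z1)]
BASE=box(-.09,.1,-.15,.1,0,.018)
def hull_mask(pts,S=4):
    m=np.zeros((400*S,640*S),np.uint8);cv2.fillConvexPoly(m,cv2.convexHull((pts*S*16+(S-1)*8).round().astype(np.int32)),255,shift=4)
    return cv2.resize(m,(640,400),interpolation=cv2.INTER_AREA)/255.
def draw(p,q,by,name,crop,k):
    im=cv2.resize(p["pixels"],None,fx=k,fy=k,interpolation=cv2.INTER_CUBIC)
    def poly(P,c):
        u=(proj(p,W(q,P))+.5)*k-.5;cv2.polylines(im,[u.round().astype(int)],True,c,1)
    r=lambda x0,x1,y0,y1,z:[[x0,y0,z],[x1,y0,z],[x1,y1,z],[x0,y1,z]]
    poly(r(-.09,.1,-.15,.1,.018),(0,255,0));poly(r(.032,.068,by-.09,by+.09,.032),(255,255,0));poly(r(.018,.082,.075,.1,.04),(0,0,255))
    for P in([-.088,.025,.13],[-.04,.025,.06]):
        u=(proj(p,W(q,P))[0]+.5)*k-.5;cv2.circle(im,tuple(u.round().astype(int)),4,(255,0,255),1)
    x,y,w,h=[int(v*k) for v in crop];cv2.imwrite(name,im[y:y+h,x:x+w])
E
python3 - <<'E'
from h import *
ps=[];ms=[]
for n in("top","scene"):
    p=env.get_image(n);t=env.trace("jig",p)
    print(n,[(round(d["confidence"],2),int(d["region"].sum())) for d in t])
    h=cv2.convexHull(cv2.findNonZero(cv2.morphologyEx(t[0]["region"].astype(np.uint8),cv2.MORPH_OPEN,np.ones((3,3)))))
    print(cv2.approxPolyDP(h,2,True).reshape(-1,2).tolist())
    m=np.zeros((400,640),np.uint8);cv2.fillConvexPoly(m,h,1);ps.append(p);ms.append(m)
ALL=BASE+box(.018,.082,.075,.1,.018,.04)
def c(q,I=(0,1)): return sum(np.abs(hull_mask(proj(ps[i],W(q,ALL)))-ms[i]).sum()/ms[i].sum() for i in I)
for I in((0,),(1,),(0,1)):
    r=min((minimize(c,[.53,-.09,a],args=(I,),method="Nelder-Mead",options=dict(initial_simplex=[[.53,-.09,a],[.55,-.09,a],[.53,-.07,a],[.53,-.09,a+.2]])) for a in(-.35,-.2)),key=lambda r:r.fun)
    print(I,r.x,r.fun)
q=r.x
draw(ps[0],q,-.065,"pics/f_top.png",(270,130,160,120),4)
draw(ps[1],q,-.065,"pics/f_sc.png",(230,160,140,120),4)
a=cv2.imread("pics/f_top.png");b=cv2.imread("pics/f_sc.png");cv2.imwrite("pics/f.png",np.hstack([a,b])[:, :][::1]) 
E
python3 -c "
import cv2,numpy as np
a=cv2.imread('pics/f_top.png');b=cv2.imread('pics/f_sc.png');i=np.hstack([a,b]);s=800/i.shape[1]
cv2.imwrite('pics/f.png',cv2.resize(i,None,fx=s,fy=s,interpolation=cv2.INTER_AREA))"
```

```text
top [(0.77, 4054), (0.73, 108)]
[[390, 182], [370, 239], [295, 211], [315, 156]]
scene [(0.85, 3884), (0.65, 439)]
[[340, 246], [281, 265], [257, 198], [312, 182], [335, 202]]
(0,) [ 0.55626342 -0.07725044 -0.28617953] 0.02187475106119058
(1,) [ 0.55492446 -0.08075804 -0.27269094] 0.10353902383250196
(0, 1) [ 0.55608092 -0.07831724 -0.28379684] 0.13117613842425577
```

View pics/f.png

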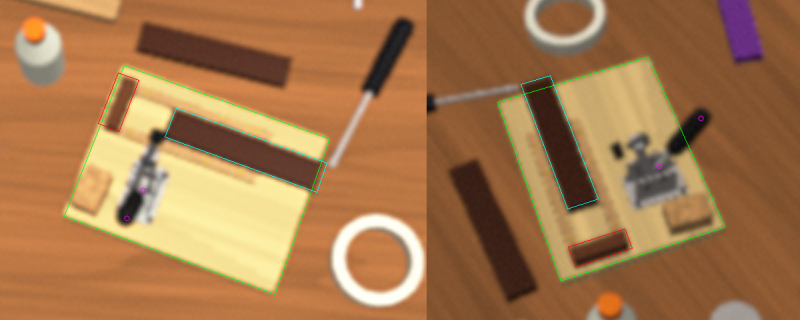

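The fit overlays well in both views: jig pose (0.556, −0.078, −16.3°), blank at jig y ≈ −0.065. I'll move toward the −y end of the blank with the fingers shut.

```bash
python3 -m crank '[0.037,-0.0195,0,0,0,0.07,0, 0.074,-0.039,0,0,0,0.14,0, 0.111,-0.0585,0,0,0,0.21,0, 0.148,-0.078,0,0,0,0.28,0, 0.185,-0.0975,0,0,0,0.35,0, 0.222,-0.117,0,0,0,0.42,0, 0.259,-0.1365,0,0,0,0.49,0, 0.296,-0.156,0,0,0,0.55,0]'
cat > w.py <<'E'
from h import *
import sys
q=[.5561,-.0783,-.2838]
s=env.read_state();T=W((0,0,0),[s["tool_pos"]])[0]-[q[0],q[1],0];c,n=np.cos(q[2]),np.sin(q[2])
print("jig tcp",np.round([c*T[0]+n*T[1],-n*T[0]+c*T[1],T[2]],4),"rot",np.round(s["tool_rot"],2),"F",np.round(s["contact_force"],2),"t",round(s["t"],2))
if len(sys.argv)>3:
    j=np.array([float(v) for v in sys.argv[1:4]]);from scipy.spatial.transform import Rotation as R
    Rt=R.from_euler("xyz",s["tool_rot"],degrees=True);g=W(q,[j])[0]-np.array(s["tool_pos"])
    print("shift",Rt.inv().apply(g).round(4),"turn",(Rt.inv()*R.from_euler("xyz",[180,0,np.degrees(q[2])],degrees=True)).as_rotvec().round(3))
E
python3 w.py .045 -.197 .12
```

```text
t: 2.3
tool_pos: [0.4166, -0.3976, 0.2316]
tool_rot: [180.0, -0.0, -16.4]
contact_force: [0.5, -0.8, -0.9]
grip_width: -0.0001
finger_force: 0.0
jig tcp [-0.0445 -0.3456  0.2316] rot [ 1.7999e+02 -3.0000e-02 -1.6430e+01] F [ 0.48 -0.85 -0.91] t 2.3
shift [ 0.089  -0.1489  0.1116] turn [ 0.    -0.001 -0.003]
```

```bash
python3 -m crank '[0.022,-0.035,0.01,0,0,0,0, 0.044,-0.07,0.02,0,0,0,0, 0.066,-0.11,0.03,0,0,0,0, 0.089,-0.149,0.05,0,0,0,0, 0.089,-0.149,0.08,0,0,0,0, 0.089,-0.149,0.112,0,0,0,0, 0.089,-0.149,0.112,0,0,0,0, 0.089,-0.149,0.112,0,0,0,0]'
python3 w.py .045 -.197 .024
python3 - <<'E'
from h import *
q=[.5561,-.0783,-.2838]
p=env.get_image("top");draw(p,q,-.065,"pics/a.png",(290,150,120,80),5)
p=env.get_image("wrist");cv2.imwrite("pics/w.png",p["pixels"])
a=cv2.imread("pics/a.png");b=cv2.resize(cv2.imread("pics/w.png"),(640,400));i=np.hstack([a,b]);cv2.imwrite("pics/b.png",cv2.resize(i,None,fx=800/i.shape[1],fy=800/i.shape[1]))
E
```

```text
t: 3.1
tool_pos: [0.5426, -0.2812, 0.1196]
tool_rot: [180.0, 0.0, -16.3]
contact_force: [1.1, 0.3, 0.9]
grip_width: -0.0002
finger_force: 0.0
jig tcp [ 0.0438 -0.1985  0.1196] rot [ 1.7999e+02  2.0000e-02 -1.6310e+01] F [1.11 0.26 0.93] t 3.1
shift [ 0.0012 -0.0015  0.0956] turn [ 0.     0.    -0.001]
```

View pics/b.png

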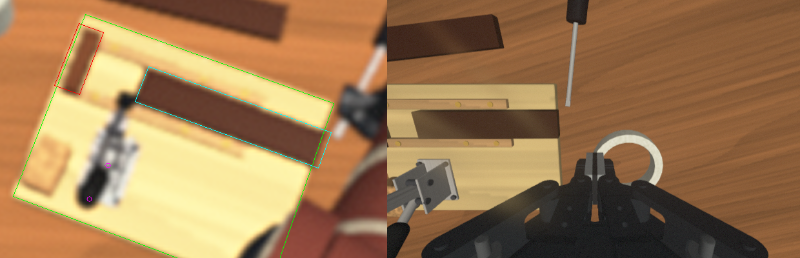

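The wrist view shows the fingertip off the blank's −y end, which is flush with the base edge at about (558,123). The screwdriver tip at (567,103) is clear, so I'll descend.

```bash
python3 -m crank '[0,0,0.03,0,0,0,0, 0,0,0.06,0,0,0,0, 0,0,0.08,0,0,0,0, 0,0,0.095,0,0,0,0, 0,-0.005,0.095,0,0,0,0, 0,-0.01,0.095,0,0,0,0, 0,-0.015,0.095,0,0,0,0, 0,-0.02,0.095,0,0,0,0]'
python3 w.py .045 -.125 .024
```

```text
t: 4.0
tool_pos: [0.5494, -0.2612, 0.0257]
tool_rot: [-180.0, -0.2, -16.2]
contact_force: [0.3, 0.5, -0.3]
grip_width: 0.0003
finger_force: 0.0
jig tcp [ 0.0448 -0.1774  0.0257] rot [-1.800e+02 -1.500e-01 -1.625e+01] F [ 0.28  0.47 -0.35] t 4.0
shift [ 0.0002 -0.0524  0.0017] turn [-0.    -0.003  0.   ]
```

```bash
python3 -m crank '[0,-0.006,0.001,0,0,0,0, 0,-0.012,0.001,0,0,0,0, 0,-0.018,0.001,0,0,0,0, 0,-0.024,0.001,0,0,0,0, 0,-0.03,0.001,0,0,0,0, 0,-0.036,0.001,0,0,0,0, 0,-0.041,0.001,0,0,0,0, 0,-0.045,0.001,0,0,0,0]'
python3 w.py .045 -.12 .024
```

```text
t: 4.8
tool_pos: [0.561, -0.2181, 0.0235]
tool_rot: [180.0, -0.0, -16.3]
contact_force: [0.3, -2.0, 1.6]
grip_width: -0.0002
finger_force: 0.9
jig tcp [ 0.0439 -0.1329  0.0235] rot [ 1.7999e+02 -2.0000e-02 -1.6280e+01] F [ 0.25 -2.05  1.64] t 4.8
shift [ 0.0011 -0.0129 -0.0005] turn [ 0. -0. -0.]
```

```bash
python3 -m crank '[0,-0.002,0,0,0,0,0, 0,-0.004,0,0,0,0,0, 0,-0.006,0,0,0,0,0, 0,-0.008,0,0,0,0,0, 0,-0.009,0,0,0,0,0, 0,-0.01,0,0,0,0,0, 0,-0.011,0,0,0,0,0, 0,-0.012,0,0,0,0,0]'
python3 w.py .045 -.12 .024
python3 - <<'E'
from h import *
q=[.5561,-.0783,-.2838]
p=env.get_image("top");draw(p,q,-.015,"pics/a1.png",(290,140,120,90),5)
p=env.get_image("scene");draw(p,q,-.015,"pics/a2.png",(245,170,120,90),5)
i=np.hstack([cv2.imread("pics/a1.png"),cv2.imread("pics/a2.png")]);cv2.imwrite("pics/c.png",cv2.resize(i,None,fx=800/i.shape[1],fy=800/i.shape[1]))
E
```

```text
t: 5.6
tool_pos: [0.5642, -0.207, 0.0234]
tool_rot: [180.0, -0.0, -16.3]
contact_force: [-1.1, -1.3, 2.2]
grip_width: 0.0002
finger_force: 1.4
jig tcp [ 0.0438 -0.1213  0.0234] rot [ 1.7999e+02 -1.0000e-02 -1.6290e+01] F [-1.15 -1.32  2.17] t 5.6
shift [ 0.0012 -0.0013 -0.0006] turn [ 0.    -0.    -0.001]
```

View pics/c.png

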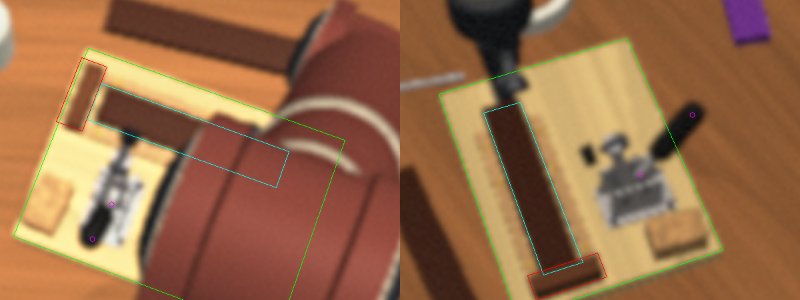

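The blank is just short of the outlined home pose, a few mm off the stop (left end at about (100,90) and (560,265)). I'll creep on until the force rises.

```bash
python3 -m crank '[0,-0.001,0,0,0,0,0, 0,-0.002,0,0,0,0,0, 0,-0.003,0,0,0,0,0, 0,-0.004,0,0,0,0,0, 0,-0.005,0,0,0,0,0, 0,-0.005,0,0,0,0,0, 0,-0.005,0,0,0,0,0, 0,-0.005,0,0,0,0,0]'
python3 w.py .045 -.12 .024
```

```text
t: 6.5
tool_pos: [0.5656, -0.2018, 0.0233]
tool_rot: [-180.0, 0.0, -16.3]
contact_force: [-0.0, -2.0, 2.0]
grip_width: 0.0
finger_force: 1.1
jig tcp [ 0.0437 -0.1159  0.0233] rot [-179.98    0.    -16.27] F [-0.   -1.98  1.97] t 6.5
shift [ 0.0013  0.0041 -0.0007] turn [-0.  0. -0.]
```

```bash
python3 -m crank '[0,-0.001,0,0,0,0,0, 0,-0.002,0,0,0,0,0, 0,-0.003,0,0,0,0,0, 0,-0.004,0,0,0,0,0, 0,-0.005,0,0,0,0,0, 0,-0.005,0,0,0,0,0, 0,-0.005,0,0,0,0,0, 0,-0.005,0,0,0,0,0]'
python3 w.py .045 -.12 .024
```

```text
t: 7.3
tool_pos: [0.5658, -0.2012, 0.0234]
tool_rot: [179.7, -0.0, -16.4]
contact_force: [-1.7, -6.9, 3.1]
grip_width: 0.0
finger_force: 3.9
jig tcp [ 0.0437 -0.1152  0.0234] rot [ 1.7973e+02 -2.0000e-02 -1.6440e+01] F [-1.72 -6.86  3.1 ] t 7.3
shift [ 0.0013  0.0048 -0.0006] turn [ 0.005 -0.    -0.003]
```

The tool stalled and the force jumped to 7 N, so the blank is home. I'll back off, rise and go to the handle.

```bash
python3 -m crank '[0,0.02,0,0,0,0,0, 0,0.04,0,0,0,0,0, 0,0.04,-0.04,0,0,0,0, 0,0.04,-0.085,0,0,0,0, 0,0.04,-0.13,0,0,0,0, 0,0.04,-0.175,0,0,0,0, -0.04,0.02,-0.2,0,0,0,0, -0.08,-0.01,-0.2,0,0,0,0]'
python3 w.py -.135 .025 .222
python3 - <<'E'
from h import *
q=[.5561,-.0783,-.2838]
p=env.get_image("scene");draw(p,q,-.015,"pics/d2.png",(255,180,100,90),6);print(p["shot"])
E
```

```text
t: 8.1
tool_pos: [0.4954, -0.1666, 0.2266]
tool_rot: [-180.0, -0.5, -16.4]
contact_force: [0.1, 2.2, -0.7]
grip_width: -0.0001
finger_force: 0.0
jig tcp [-0.0335 -0.1017  0.2266] rot [-179.96   -0.49  -16.43] F [ 0.06  2.16 -0.67] t 8.1
shift [-0.1019 -0.1265  0.0039] turn [-0.001 -0.009 -0.003]
9
```

View pics/d2.png

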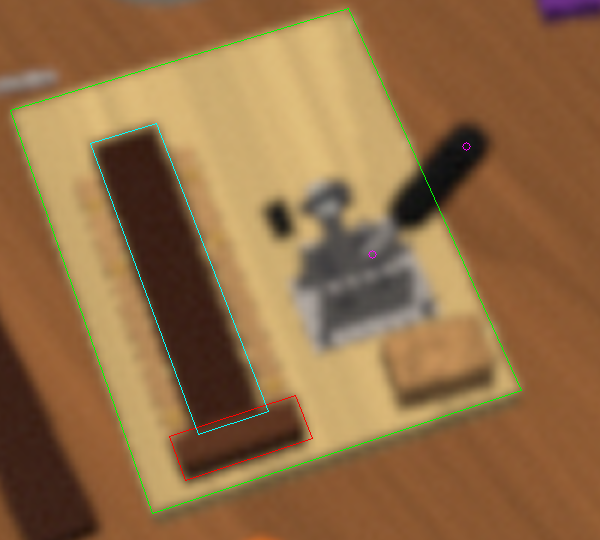

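The blank's far end touches the stop at about (235,420), and the handle end is at (470,140). I'll go over to the −x side of the handle.

```bash
python3 -m crank '[-0.025,-0.025,0,0,0,0,0, -0.05,-0.05,0,0,0,0,0, -0.08,-0.08,0,0,0,0,0, -0.101,-0.11,0,0,0,0,0, -0.101,-0.1265,0,0,0,0,0, -0.101,-0.1265,0.03,0,0,0,0, -0.101,-0.1265,0.06,0,0,0,0, -0.101,-0.1265,0.09,0,0,0,0]'
python3 w.py -.115 .025 .118
```

```text
t: 8.95
tool_pos: [0.4317, -0.0144, 0.1321]
tool_rot: [-179.9, 0.1, -16.1]
contact_force: [-0.1, -0.5, 0.4]
grip_width: -0.0001
finger_force: 0.0
jig tcp [-0.1373  0.0265  0.1321] rot [-1.7991e+02  6.0000e-02 -1.6130e+01] F [-0.06 -0.45  0.39] t 8.95
shift [0.0223 0.0015 0.0141] turn [-0.002  0.001  0.002]
```

```bash
python3 -m crank '[0,0.001,0.014,0,0,0,0, 0.01,0.001,0.014,0,0,0,0, 0.02,0.001,0.014,0,0,0,0, 0.026,0.001,0.014,0,0,0,0, 0.031,0.001,0.011,0,0,0,0, 0.035,0.001,0.009,0,0,0,0, 0.04,0.001,0.007,0,0,0,0, 0.045,0.001,0.005,0,0,0,0]'
python3 w.py -.092 .025 .127
```

```text
t: 9.75
tool_pos: [0.4705, -0.0283, 0.1286]
tool_rot: [180.0, 0.6, -16.2]
contact_force: [-6.8, 3.5, 4.6]
grip_width: 0.0003
finger_force: 3.4
jig tcp [-0.0962  0.024   0.1286] rot [179.99   0.59 -16.22] F [-6.84  3.55  4.62] t 9.75
shift [ 0.0042 -0.001   0.0016] turn [0.    0.01  0.001]
```

The finger is pushing the handle at about 7 N. I'll continue along the arc past centre.

```bash
python3 -m crank '[0.006,0,-0.002,0,0,0,0, 0.012,0,-0.0035,0,0,0,0, 0.018,0,-0.0045,0,0,0,0, 0.024,0,-0.005,0,0,0,0, 0.03,0,-0.005,0,0,0,0, 0.036,0,-0.005,0,0,0,0, 0.042,0,-0.005,0,0,0,0, 0.048,0,-0.005,0,0,0,0]'
python3 w.py -.04 .025 .13
```

```text
t: 10.55
tool_pos: [0.5217, -0.0436, 0.1332]
tool_rot: [180.0, -0.0, -16.3]
contact_force: [0.3, 0.2, 0.4]
grip_width: 0.0002
finger_force: 0.0
jig tcp [-0.0427  0.0237  0.1332] rot [180.    -0.   -16.29] F [0.33 0.23 0.37] t 10.55
shift [ 0.0027 -0.0013  0.0032] turn [ 0. -0. -0.]
```

The force has gone, so the clamp has snapped over. I'll retreat and look.

```bash
python3 -m crank '[-0.02,0,0,0,0,0,0, -0.04,0,-0.01,0,0,0,0, -0.06,0,-0.04,0,0,0,0, -0.07,0.03,-0.08,0,0,0,0, -0.07,0.07,-0.12,0,0,0,0, -0.07,0.11,-0.12,0,0,0,0, -0.07,0.15,-0.12,0,0,0,0, -0.07,0.19,-0.12,0,0,0,0]'
python3 -m crank '[0,0.03,0,0,0,0,0, 0,0.05,0,0,0,0,0, 0,0.05,0,0,0,0,0, 0,0.05,0,0,0,0,0, 0,0.05,0,0,0,0,0, 0,0.05,0,0,0,0,0, 0,0.05,0,0,0,0,0, 0,0.05,0,0,0,0,0]' | tail -3
python3 - <<'E'
from h import *
q=[.5561,-.0783,-.2838]
p=env.get_image("scene");draw(p,q,-.015,"pics/e2.png",(255,180,100,90),6)
E
```

```text
t: 11.35
tool_pos: [0.4004, -0.2079, 0.2541]
tool_rot: [180.0, -0.1, -16.3]
contact_force: [0.3, -0.5, -0.8]
grip_width: -0.0
finger_force: 0.0
contact_force: [0.7, -0.8, -0.2]
grip_width: 0.0003
finger_force: 0.0
```

View pics/e2.png

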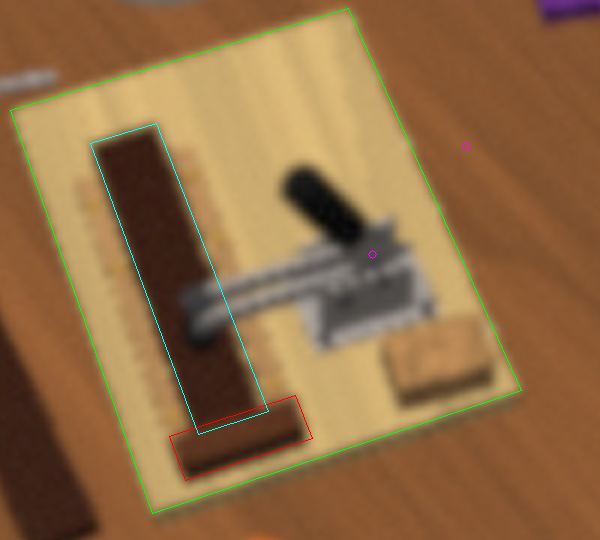

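The clamp is shut, with its foot on the blank at about (200,330). The blank is against the stop, the cork hasn't moved, and the hand is clear.

```bash
python3 -c "
from plant import env
print(env.job_done())"
```

```text
the job is handed in; nothing more can be done
None
```

The blank is home against the stop, the clamp is snapped shut with its foot on the blank, the hand is clear, and the job is handed in; the verdict was not shown, and the foot's force on the blank was judged only from the picture.

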